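Nest the fudge server and hold up the fullest tin

TASK

Get the fudge server ready: stand the steel tumbler in the white bowl and the slim steel cup in the tumbler, setting them down rather than dropping them. Then heft the three identical closed tins to find the heaviest, and finish while holding that one in the gripper, upright and still, clear above the nested cups over the bowl. The other two tins must stand upright on their coral mat, no tin may be dropped or tipped over, and the bowl and everything else on the table stay where they are.

Things in the scene. Friction and masses are not known exactly. Their poses are not given: they have to be found in the camera images.
- bowl: white ceramic bowl, open, standing on the smaller, square coral mat (180 mm, 4 mm thick); 150 mm across the rim, 55 mm tall, wall 5 mm; flat inner floor about 80 mm across, 6 mm above its underside. Origin: centre of the underside, z up.
- tumbler: short stainless steel tumbler, open, standing on the table; outside 66 mm across at the rim and 56 mm at the foot, 70 mm tall, wall 3 mm, floor 5 mm thick, 140 g. Origin: centre of the underside, z up.
- slim_cup: slim tall stainless steel cup, open, standing on the table; outside 42 mm across at the rim and 36 mm at the foot, 105 mm tall, wall 3 mm, 100 g; stands 40 mm proud of the tumbler's rim when nested in it. Origin: centre of the underside, z up.
- tin_a: one of three identical closed plain metal tins, a cylinder 62 mm across and 100 mm tall, upright on the long coral mat, neighbours about 115 mm apart. One of the three, any of them, is at least 150 g heavier than either other (none over 0.5 kg). The filling is a solid slab with a little play inside. Origin: centre of the underside, z up.
- tin_b: one of three identical closed plain metal tins, a cylinder 62 mm across and 100 mm tall, upright on the long coral mat, neighbours about 115 mm apart. One of the three, any of them, is at least 150 g heavier than either other (none over 0.5 kg). The filling is a solid slab with a little play inside. Origin: centre of the underside, z up.
- tin_c: one of three identical closed plain metal tins, a cylinder 62 mm across and 100 mm tall, upright on the long coral mat, neighbours about 115 mm apart. One of the three, any of them, is at least 150 g heavier than either other (none over 0.5 kg). The filling is a solid slab with a little play inside. Origin: centre of the underside, z up.
- tin_mat: long coral silicone mat, fixed on the table, 150 mm (its x) by 360 mm (its y), 4 mm thick; the three tins stand in a row along its y axis. Origin: centre of the underside.
- votive: bystander: blue glass votive holder, 72 mm across, 60 mm tall, beyond the mats. Origin: centre of the underside.
- spatula: bystander: flat bamboo spatula about 295 mm long, lying on the table beyond the bowl. Origin: near its middle, on the underside; its x runs towards the blade.
- shaker: bystander: small glass shaker with a steel cap, 40 mm across, 85 mm tall, to the right. Origin: centre of the underside.
- sunscreen: bystander: orange plastic bottle with white cap, 52 mm across, 150 mm tall, beyond the tins. Origin: centre of the underside.
- water_bottle: bystander: grey bottle with black cap, 68 mm across, 190 mm tall, to the left of the tins. Origin: centre of the underside.
Mind the look-alikes: they are no part of the job. What is shaped like the tin_a but green is not meant.

How it is judged:
By the outcome, as a careful person would: the job done as asked, in the order asked, and still so for the second after the job is handed in, while the arm keeps its last pose, push and grip.
It also fails if it takes over 72 s, if anything falls off the work surface, if the arm or the gripper's body presses on something with over 40 N, if the wrist force passes 120 N, or if a joint passes its speed limit or range.

ROBOT

A 6-joint arm with a two-finger parallel gripper is mounted at the origin on the work surface. World frame = base frame: x ahead of the robot, y to its left, z up, the work surface at z = 0. Lengths are in m, angles in degrees, forces in N, time in s.
With the tool pointing down it reaches from about 0.3 to 0.95 m from the base axis. Payload 3.1 kg.
Tool frame: the origin (TCP) lies at the very end of the fingers, on their centre line; the grasp point (between the pads) lies 19 mm behind it; z points along the fingers, y is the line along which they close (so a half turn about z gives the same grasp; the last joint's range is limited). The gripper opens to 85 mm and grips with 20 to 120 N. Pads are 22 mm wide; open, the fingers measure 114 mm over their backs; the gripper's body (76 mm by 85 mm) begins 54 mm behind the grasp point. The pads swing forward as they close: fully open they stand 13 mm farther back than shut.
Start: joints at [59.949, 17.653, 93.61, -0, 68.738, -3.994], TCP at [0.275, 0.561, 0.231] pointing down, gripper open.
Joint ranges: [-175.34, 175.34], [-45.06, 112.39], [2.9, 150.54], [-68.45, 248.45], [3.09, 151.38], [-168.51, 168.51]. Speed limits (degrees/s): [159.86, 159.86, 180, 180, 180, 180].

INTERFACE

Orientations are given as a 3x3 rotation matrix whose columns are the frame's x, y, z axes.
In Python, from rig import arm gives the robot as it stands.
- The arm moves only by the shell command python3 -m crank 'ROWS' [FORCE]. ROWS is a JSON object of lists of equal length, an entry for each row: "xyz": the shift along the tool's x, y, z in units of 30 mm (1.0 is 30 mm), a list of three; "dr": the turn, a rotation vector about the tool's x, y, z in units of 6 degrees (1.0 is 6 degrees), a list of three; "grip": the opening, from 0 (shut) to 1 (fully open). In form: {"xyz": [[dx, dy, dz], ...], "dr": [[rx, ry, rz], ...], "grip": [grip, ...]}. A call has exactly 5 rows; each row shifts and turns the commanded pose from where the row before left it, along the tool's axes as they then stand; what a row does not reach is not made up. A row lasts 1/12 s, in which the tool goes at most 41.7 mm and 7.16 degrees, less where a joint would pass 70% of its speed; a pose out of reach is approached as far as the arm can. A call is refused whole if a number of a shift passes 1 or a number of a turn 1, either way. A call with a gripper value outside its range is refused whole. The fingers move at their own pace and stop on an object; FORCE is the grip in N (left out, the last holds). Time passes only in rows, so rows that do not move let the fingers close, or fill a call up. It gives the time, the measured TCP pose, the force, the opening and the grip force at its end, in the units of the state.
- arm.get_state(): the state, without advancing time (a new reading comes with each control period).
- arm.camera(name): name is "side" or "top"; returns a dict with "img" (420x560x3 uint8, blue, green, red), "fx", "fy", "cx", "cy" (pixels), "cam_to_world" (4x4, takes a point from camera to world coordinates). Camera axes: x right, y down, z forward; pixel columns grow to the right and rows downward; lengths in m; the calibration is good to about 2 mm. A picture is of the moment at which its call begins. There is no depth.
- arm.sign_off(): hands the job in; it is judged then, once.
The state is a dict: "t": time; "joints": joint angles; "qvel": joint speeds; "tau": joint torques, N m; "ee_pos": TCP position; "ee_rot": TCP orientation; "ft_force": force on the tool from outside, world axes, zero at the start; "ft_torque": the same for the moment, N m; "gripper_width": finger opening in m; "grip_force": force on a finger pad.
Only numpy, scipy, OpenCV 4.12 (cv2) and the standard library are available. Lean on these libraries where they do the work, as an engineer would, in place of code of your own. Each camera call takes 0.05 s, during which the arm holds its last target. There are 200 camera calls.

## Working session

There is one attempt and no reset: what is moved stays moved. The work goes in short steps, Python scripts to look and compute and a shell command to move; the robot and the scene stay as the last step left them, time stands still between calls to the robot, and variables do not carry over. Pictures are saved under pics/ and viewed, at most 10 in all, crops included, and the job is handed in when it is done.

```bash
ls; mkdir -p pics; python3 - <<'E'
from rig import arm
import cv2,numpy as np
for n in("top","side"):
    c=arm.camera(n); cv2.imwrite(f"pics/{n}0.png",c["img"]); print(n,c["fx"],c["fy"],c["cx"],c["cy"]); print(np.round(c["cam_to_world"],4).tolist())
s=arm.get_state(); print({k:np.round(v,3).tolist() for k,v in s.items()})
E
```

```text
pics
top 379.87089203834853 379.87089203834853 280.6150084299059 214.7204570746007
[[-0.0236, -0.9977, 0.0628, 0.4759], [-0.9994, 0.0252, 0.0235, 0.0264], [-0.0251, -0.0622, -0.9977, 1.2897], [0.0, 0.0, 0.0, 1.0]]
side 414.30969444655426 414.30969444655426 279.09164608624695 207.88949793245453
[[0.9683, -0.1505, 0.1992, 0.2867], [-0.2494, -0.62, 0.7439, -1.0423], [0.0115, -0.77, -0.6379, 0.9737], [0.0, 0.0, 0.0, 1.0]]
{'t': 0.1, 'joints': [59.951, 17.701, 93.683, 0.001, 68.738, -3.994], 'qvel': [-0.011, -0.107, -0.209, 0.035, 0.003, 0.03], 'tau': [-0.001, -41.641, -27.764, -0.0, 0.004, -0.0], 'ee_pos': [0.274, 0.561, 0.23], 'ee_rot': [[-0.898, 0.439, -0.001], [0.439, 0.898, -0.002], [0.0, -0.002, -1.0]], 'ft_force': [-0.207, -0.029, -0.108], 'ft_torque': [0.006, -0.024, 0.03], 'grip_force': 0.0, 'gripper_width': 0.085}
```

View pics/top0.png

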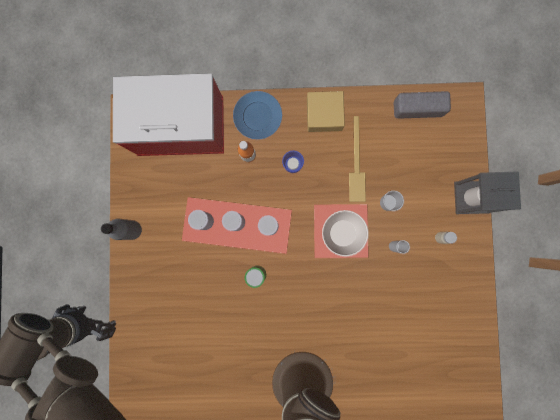

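View pics/side0.png

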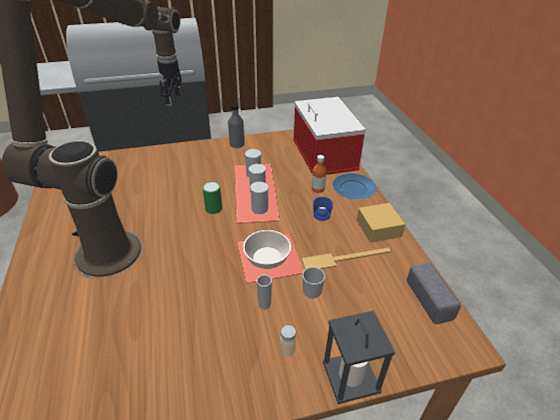

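Top view: the tins are at (198,220), (232,221) and (268,225), the bowl at (345,233), the tumbler at (392,202) and the slim cup at (400,247). Possible look-alikes are the green can (255,277), the shaker (446,238) for the slim cup, and the votive (293,162) and lantern candle (473,197) for the tumbler. By the description I choose the grey tins on the mat and the two steel cups, and I'll check that in a crop.

```bash
cat > h.py <<'E'
from rig import arm
import cv2,numpy as np
def proj(c,P):
    P=np.atleast_2d(P); M=np.linalg.inv(c["cam_to_world"]); q=P@M[:3,:3].T+M[:3,3]
    return np.c_[q[:,0]/q[:,2]*c["fx"]+c["cx"], q[:,1]/q[:,2]*c["fy"]+c["cy"]]
def back(c,uv,z):
    M=np.array(c["cam_to_world"]); d=M[:3,:3]@[(uv[0]-c["cx"])/c["fx"],(uv[1]-c["cy"])/c["fy"],1]
    return M[:3,3]+d*(z-M[2,3])/d[2]
def circ(x,y,z,r):
    a=np.linspace(0,2*np.pi,48); return np.c_[x+r*np.cos(a),y+r*np.sin(a),0*a+z]
def crop(c,box,k,circles=()):
    x0,y0,x1,y1=box; im=cv2.resize(c["img"][y0:y1,x0:x1],None,fx=k,fy=k,interpolation=cv2.INTER_CUBIC)
    for q in circles:
        p=(proj(c,circ(*q))-[x0-.5,y0-.5])*k
        cv2.polylines(im,[np.int32(np.round(p*8))],True,(0,255,255),1,cv2.LINE_AA,3)
    return im
E
cat > o.py <<'E'
from h import *
t=arm.camera("top"); s=arm.camera("side")
px=dict(tinL=(198,220,.104,.031,.004),tinM=(232,221,.104,.031,.004),tinR=(268,225,.104,.031,.004),bowl=(345,233,.059,.075,.004),tumb=(392,201,.07,.033,0),slim=(402,247,.105,.021,0))
C=[]
for n,(u,v,z,r,z0) in px.items():
    p=back(t,(u,v),z); print(n,np.round(p,4),np.hypot(*p[:2]).round(3))
    C+=[(p[0],p[1],z,r),(p[0],p[1],z0,r*.85 if n in("tumb","slim") else r if n!="bowl" else .045)]
a=crop(t,(180,180,460,290),2.8,C); b=crop(s,(220,140,340,320),1.9,C)
b=crop(s,(200,140,360,320),1.8,C)
cv2.imwrite("pics/c1.png",a)
k=crop(s,(200,140,360,320),3.3,C); cv2.imwrite("pics/c2.png",k)
E
python3 o.py
```

```text
tinL [0.5405 0.3144 0.104 ] 0.625
tinM [0.5347 0.2072 0.104 ] 0.573
tinR [0.5193 0.0945 0.104 ] 0.528
bowl [ 0.4891 -0.1508  0.059 ] 0.512
tumb [ 0.5877 -0.3025  0.07  ] 0.661
slim [ 0.4413 -0.3177  0.105 ] 0.544
```

View pics/c1.png

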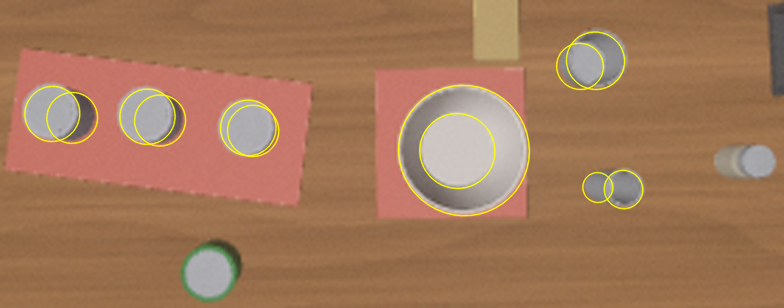

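View pics/c2.png

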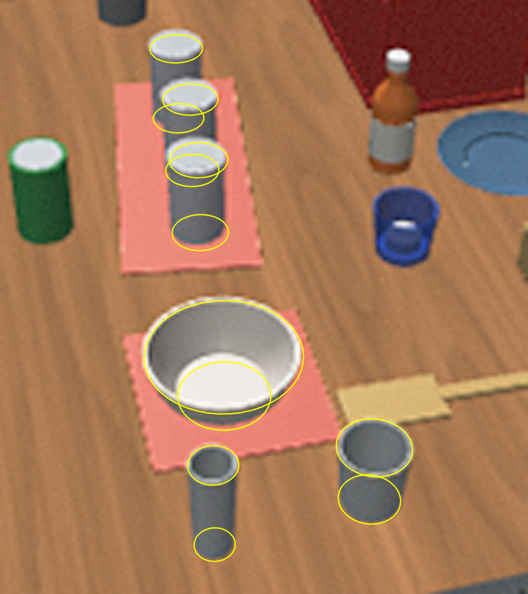

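Crops c1 and c2 confirm it: three plain grey tins on the long mat, the green can off it at top pixel (255,277), the tumbler as the wide cup and the slim cup as the narrow tall one. The model circles land on the bowl and cup rims within a pixel or so. I'll refine the tin lids and then start moving.

```bash
cat > r.py <<'E'
from h import *
from scipy.optimize import minimize
t=arm.camera("top"); s=arm.camera("side")
def lid(c,u,v,z):
    hsv=cv2.cvtColor(c["img"],cv2.COLOR_BGR2HSV); m=((hsv[...,1]<45)&(hsv[...,2]>135)).astype(np.uint8)
    n,l,st,ce=cv2.connectedComponentsWithStats(m,connectivity=4); k=l[int(v),int(u)]
    return back(c,ce[k],z)[:2].round(4), st[k,4]
for n,(x,y) in dict(L=(.5405,.3144),M=(.5347,.2072),R=(.5193,.0945)).items():
    for c in(t,s):
        u=proj(c,[x,y,.104])[0]; print(n,*lid(c,*(u+[0,-1]),.104))
# cups: maximise edge gradient along projected rim, both cameras
for n,(x,y,z,r) in dict(bowl=(.4891,-.1508,.059,.075),tumb=(.5877,-.3025,.07,.033),slim=(.4413,-.3177,.105,.021)).items():
    for c in(t,s):
        g=cv2.GaussianBlur(cv2.cvtColor(c["img"],cv2.COLOR_BGR2GRAY).astype(np.float32),(0,0),.7)
        gm=np.hypot(cv2.Sobel(g,5,1,0),cv2.Sobel(g,5,0,1)).astype(np.float32)
        def f(p):
            q=proj(c,circ(p[0],p[1],z,r)).astype(np.float32)
            return -cv2.remap(gm,q[:,:1],q[:,1:],cv2.INTER_LINEAR).mean()
        G=[(f((x+a,y+b)),x+a,y+b) for a in np.arange(-.008,.0081,.001) for b in np.arange(-.008,.0081,.001)]
        print(n,np.round(min(G),4))
E
python3 r.py
python3 -m crank '{"xyz":[[0,0,0],[0,0,0],[0,0,0],[0,0,0],[0,0,0]],"dr":[[0,0,1],[0,0,1],[0,0,1],[0,0,1],[0,0,1]],"grip":[1,1,1,1,1]}' 40
python3 -m crank '{"xyz":[[0,0,0],[0,0,0],[0,0,0],[0,0,0],[0,0,0]],"dr":[[0,0,1],[0,0,1],[0,0,1],[0,0,1],[0,0,1]],"grip":[1,1,1,1,1]}'
python3 -m crank '{"xyz":[[0,0,0],[-1,0,0],[-1,0,0],[-1,0,0],[-1,0,0]],"dr":[[0,0,0.65],[0,0,0],[0,0,0],[0,0,0],[0,0,0]],"grip":[1,1,1,1,1]}'
```

```text
L [0.5428 0.3156] 304
L [0.5409 0.3221] 119
M [0.5365 0.2088] 307
M [0.5337 0.2147] 142
R [0.5194 0.0961] 306
R [0.5174 0.1014] 170
bowl [-112.9576    0.4891   -0.1488]
bowl [-2.197289e+02  4.881000e-01 -1.448000e-01]
tumb [-73.0678   0.5887  -0.3085]
tumb [-150.0691    0.5917   -0.3055]
slim [-60.3265   0.4453  -0.3207]
slim [-157.8596    0.4423   -0.3207]
t: 0.72
ee_pos: [0.2745, 0.5614, 0.2311]
ee_rot: [[-0.554, 0.832, -0.0], [0.832, 0.554, -0.0], [-0.0, -0.0, -1.0]]
ft_force: [0.3, 1.0, -0.3]
gripper_width: 0.0856
grip_force: 0.0
t: 1.13
ee_pos: [0.2745, 0.5614, 0.2311]
ee_rot: [[-0.064, 0.998, -0.0], [0.998, 0.064, -0.0], [-0.0, -0.0, -1.0]]
ft_force: [-0.3, 0.1, -0.7]
gripper_width: 0.0854
grip_force: 0.0
t: 1.55
ee_pos: [0.2744, 0.4402, 0.231]
ee_rot: [[-0.001, 1.0, -0.0], [1.0, 0.001, -0.0], [-0.0, -0.0, -1.0]]
ft_force: [0.2, 0.3, -0.6]
gripper_width: 0.0853
grip_force: 0.0
```

```bash

for i in 1; do
python3 -m crank '{"xyz":[[-1,0.43,0],[-1,0.43,0],[-1,0.43,0],[-1,0.43,0],[-1,0.43,0]],"dr":[[0,0,0],[0,0,0],[0,0,0],[0,0,0],[0,0,0]],"grip":[1,1,1,1,1]}'
python3 -m crank '{"xyz":[[-1,0.43,0],[-1,0.43,0],[-1,0.43,0],[-1,0.43,0],[-1,0.43,0]],"dr":[[0,0,0],[0,0,0],[0,0,0],[0,0,0],[0,0,0]],"grip":[1,1,1,1,1]}' >/dev/null
python3 -m crank '{"xyz":[[-1,0.43,0],[-1,0.43,0],[-1,0.43,0],[-1,0.43,0],[-1,0.43,0]],"dr":[[0,0,0],[0,0,0],[0,0,0],[0,0,0],[0,0,0]],"grip":[1,1,1,1,1]}' >/dev/null
python3 -m crank '{"xyz":[[-1,0.43,0],[-1,0.43,0],[-1,0.43,0],[-1,0.43,0],[-1,0.43,0]],"dr":[[0,0,0],[0,0,0],[0,0,0],[0,0,0],[0,0,0]],"grip":[1,1,1,1,1]}' >/dev/null
python3 -m crank '{"xyz":[[-1,0.43,0],[-1,0.43,0],[-1,0.43,0],[-1,0.43,0],[-0.6,0.2,0]],"dr":[[0,0,0],[0,0,0],[0,0,0],[0,0,0],[0,0,0]],"grip":[1,1,1,1,1]}'
python3 -m crank '{"xyz":[[0,0,1],[0,0,1],[0,0,1],[0,0,0.8],[0,0,0]],"dr":[[0,0,0],[0,0,0],[0,0,0],[0,0,0],[0,0,0]],"grip":[1,1,1,1,1]}'
done
python3 - <<'E'
from h import *
s=arm.get_state();print(s["ee_pos"])
t=arm.camera("top");k=arm.camera("side")
p=s["ee_pos"]
C=[(.590,-.306,.07,.033)]
a=crop(t,(340,150,480,290),4,C); b=crop(k,(230,190,370,330),4,C)
cv2.imwrite("pics/c3.png",cv2.resize(np.hstack([a,b]),(800,400)))
E
```

```text
t: 1.97
ee_pos: [0.3395, 0.2901, 0.2315]
ee_rot: [[-0.001, 1.0, 0.001], [1.0, 0.001, 0.0], [0.0, 0.001, -1.0]]
ft_force: [1.1, 1.0, -0.2]
gripper_width: 0.0855
grip_force: 0.0
t: 3.63
ee_pos: [0.5919, -0.2997, 0.2312]
ee_rot: [[0.001, 1.0, 0.001], [1.0, -0.001, -0.002], [-0.002, 0.001, -1.0]]
ft_force: [-0.5, -0.0, 0.6]
gripper_width: 0.0853
grip_force: 0.0
t: 4.05
ee_pos: [0.5862, -0.2938, 0.1103]
ee_rot: [[-0.0, 1.0, -0.011], [1.0, 0.001, 0.006], [0.006, -0.011, -1.0]]
ft_force: [-1.3, -0.1, -1.0]
gripper_width: 0.0855
grip_force: 0.0
[ 0.58617805 -0.29380753  0.11032637]
```

View pics/c3.png

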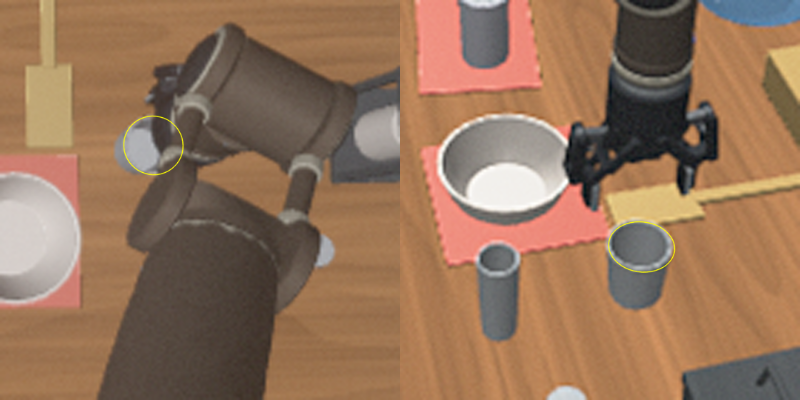

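The side view shows the fingers above the tumbler. The circle at (640,245) sits about 1 px right of the rim, so the gradient fit was biased and my first estimate (.588,-.3025) is better. I'll let the arm settle and read the pose.

```bash
python3 -m crank '{"xyz":[[0,0,0],[0,0,0],[0,0,0],[0,0,0],[0,0,0]],"dr":[[0,0,0],[0,0,0],[0,0,0],[0,0,0],[0,0,0]],"grip":[1,1,1,1,1]}'
```

```text
t: 4.57
ee_pos: [0.5915, -0.2966, 0.1186]
ee_rot: [[-0.001, 1.0, 0.002], [1.0, 0.001, -0.001], [-0.001, 0.002, -1.0]]
ft_force: [-0.5, 0.3, -0.1]
gripper_width: 0.0854
grip_force: 0.0
```

```bash

python3 -m crank '{"xyz":[[-0.2,-0.1,0.6],[0,0,0.8],[0,0,0.7],[0,0,0.5],[0,0,0.2]],"dr":[[0,0,0],[0,0,0],[0,0,0],[0,0,0],[0,0,0]],"grip":[1,1,1,1,1]}'
python3 -m crank '{"xyz":[[0,0,0],[0,0,0],[0,0,0],[0,0,0],[0,0,0]],"dr":[[0,0,0],[0,0,0],[0,0,0],[0,0,0],[0,0,0]],"grip":[1,0.9,0.75,0.6,0.5]}' 30
python3 -m crank '{"xyz":[[0,0,0],[0,0,0],[0,0,0],[0,0,0],[0,0,0]],"dr":[[0,0,0],[0,0,0],[0,0,0],[0,0,0],[0,0,0]],"grip":[0.4,0.4,0.4,0.4,0.4]}'
```

```text
t: 4.98
ee_pos: [0.586, -0.3012, 0.0305]
ee_rot: [[-0.001, 1.0, -0.004], [1.0, 0.001, 0.002], [0.002, -0.004, -1.0]]
ft_force: [0.9, -0.2, -0.7]
gripper_width: 0.0851
grip_force: 0.0
t: 5.4
ee_pos: [0.5895, -0.3032, 0.0353]
ee_rot: [[-0.001, 1.0, 0.003], [1.0, 0.001, -0.002], [-0.002, 0.003, -1.0]]
ft_force: [1.2, -0.3, 3.2]
gripper_width: 0.0634
grip_force: 33.3
t: 5.82
ee_pos: [0.5895, -0.3032, 0.0353]
ee_rot: [[-0.001, 1.0, 0.003], [1.0, 0.001, -0.002], [-0.002, 0.003, -1.0]]
ft_force: [1.6, -0.3, 6.3]
gripper_width: 0.0632
grip_force: 33.5
```

```bash

python3 -m crank '{"xyz":[[0,0,-0.2],[0,0,-0.5],[0,0,-0.8],[0,0,-0.9],[0,0,-0.8]],"dr":[[0,0,0],[0,0,0],[0,0,0],[0,0,0],[0,0,0]],"grip":[0.4,0.4,0.4,0.4,0.4]}'
python3 -m crank '{"xyz":[[0.2,-0.1,-0.2],[0.4,-0.3,0],[0.7,-0.5,0],[0.8,-0.5,0],[0.8,-0.5,0]],"dr":[[0,0,0],[0,0,0],[0,0,0],[0,0,0],[0,0,0]],"grip":[0.4,0.4,0.4,0.4,0.4]}' >/dev/null
python3 -m crank '{"xyz":[[0.8,-0.5,0],[0.7,-0.5,0],[0.4,-0.3,0],[0.2,-0.15,0],[0.05,0,0]],"dr":[[0,0,0],[0,0,0],[0,0,0],[0,0,0],[0,0,0]],"grip":[0.4,0.4,0.4,0.4,0.4]}' >/dev/null
python3 -m crank '{"xyz":[[0,0,0],[0,0,0],[0,0,0],[0,0,0],[0,0,0]],"dr":[[0,0,0],[0,0,0],[0,0,0],[0,0,0],[0,0,0]],"grip":[0.4,0.4,0.4,0.4,0.4]}'
```

```text
t: 6.23
ee_pos: [0.587, -0.3019, 0.1304]
ee_rot: [[-0.001, 1.0, -0.001], [1.0, 0.001, 0.001], [0.001, -0.001, -1.0]]
ft_force: [0.5, -0.3, -1.6]
gripper_width: 0.0635
grip_force: 33.5
t: 7.48
ee_pos: [0.4876, -0.1515, 0.1352]
ee_rot: [[-0.0, 1.0, 0.0], [1.0, 0.0, -0.0], [-0.0, 0.0, -1.0]]
ft_force: [-0.8, 0.4, -1.3]
gripper_width: 0.0636
grip_force: 33.5
```

```bash
python3 - <<'E'
from h import *
s=arm.get_state();p=s["ee_pos"]
t=arm.camera("top");k=arm.camera("side")
z=p[2]-.0353+.07
C=[(.4891,-.1508,.059,.075),(p[0],p[1],z,.033),(p[0],p[1],z-.07,.028)]
a=crop(t,(290,170,410,290),4,C); b=crop(k,(210,170,330,290),4,C)
cv2.imwrite("pics/c4.png",cv2.resize(np.hstack([a,b]),(800,400)))
E
```

```text
(no output)
```

View pics/c4.png

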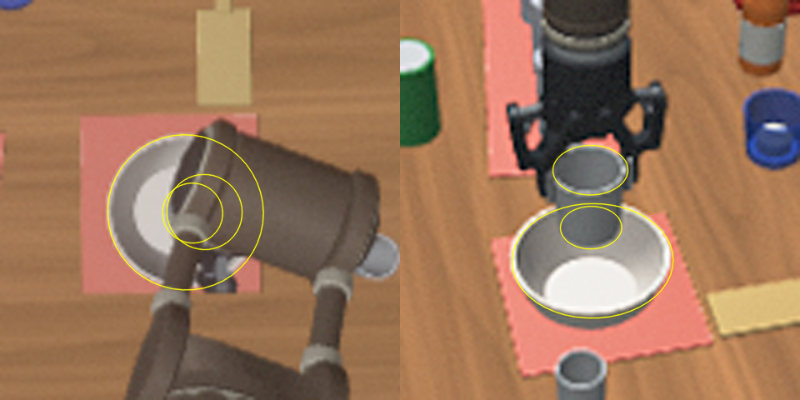

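The picture shows the tumbler held upright over the bowl. Its model circles match in the side view, with the rim at (590,170) and the bowl rim at (592,262). I'll lower it.

```bash

python3 -m crank '{"xyz":[[0.05,0.05,0.3],[0,0,0.7],[0,0,0.8],[0,0,0.6],[0,0,0.3]],"dr":[[0,0,0],[0,0,0],[0,0,0],[0,0,0],[0,0,0]],"grip":[0.4,0.4,0.4,0.4,0.4]}'
python3 -m crank '{"xyz":[[0,0,0.1],[0,0,0],[0,0,0],[0,0,0],[0,0,0]],"dr":[[0,0,0],[0,0,0],[0,0,0],[0,0,0],[0,0,0]],"grip":[0.4,0.4,0.4,0.4,0.4]}'
python3 -m crank '{"xyz":[[0,0,0.1],[0,0,0.05],[0,0,0],[0,0,0],[0,0,0]],"dr":[[0,0,0],[0,0,0],[0,0,0],[0,0,0],[0,0,0]],"grip":[0.4,0.4,0.4,0.4,0.4]}'
```

```text
t: 8.0
ee_pos: [0.4866, -0.1485, 0.0513]
ee_rot: [[-0.001, 1.0, -0.005], [1.0, 0.001, 0.002], [0.002, -0.005, -1.0]]
ft_force: [-0.2, 0.3, -2.3]
gripper_width: 0.0634
grip_force: 33.6
t: 8.42
ee_pos: [0.4899, -0.1498, 0.0525]
ee_rot: [[-0.001, 1.0, 0.002], [1.0, 0.001, -0.001], [-0.001, 0.002, -1.0]]
ft_force: [0.6, 0.7, -0.7]
gripper_width: 0.0632
grip_force: 33.5
t: 8.83
ee_pos: [0.4887, -0.1494, 0.0468]
ee_rot: [[-0.001, 1.0, -0.0], [1.0, 0.001, 0.0], [0.0, -0.0, -1.0]]
ft_force: [0.4, -0.8, -0.4]
gripper_width: 0.0634
grip_force: 33.5
```

```bash

python3 -m crank '{"xyz":[[0,0,0.04],[0,0,0],[0,0,0],[0,0,0],[0,0,0]],"dr":[[0,0,0],[0,0,0],[0,0,0],[0,0,0],[0,0,0]],"grip":[0.4,0.4,0.4,0.4,0.4]}'
python3 -m crank '{"xyz":[[0,0,0.04],[0,0,0],[0,0,0],[0,0,0],[0,0,0]],"dr":[[0,0,0],[0,0,0],[0,0,0],[0,0,0],[0,0,0]],"grip":[0.4,0.4,0.4,0.4,0.4]}'
```

```text
t: 9.25
ee_pos: [0.4887, -0.1494, 0.0456]
ee_rot: [[-0.001, 1.0, 0.0], [1.0, 0.001, -0.0], [-0.0, 0.0, -1.0]]
ft_force: [0.3, -0.2, -1.2]
gripper_width: 0.0633
grip_force: 33.5
t: 9.67
ee_pos: [0.489, -0.1495, 0.0451]
ee_rot: [[-0.001, 1.0, 0.0], [1.0, 0.001, -0.0], [-0.0, 0.0, -1.0]]
ft_force: [-1.2, 0.5, 5.3]
gripper_width: 0.0636
grip_force: 34.0
```

```bash

python3 -m crank '{"xyz":[[0,0,0],[0,0,0],[0,0,0],[0,0,0],[0,0,-0.1]],"dr":[[0,0,0],[0,0,0],[0,0,0],[0,0,0],[0,0,0]],"grip":[0.8,0.85,0.87,0.87,0.87]}'
python3 -m crank '{"xyz":[[0,0,-0.3],[0,0,-0.6],[0,0,-0.9],[0,0,-1],[0,0,-1]],"dr":[[0,0,0],[0,0,0],[0,0,0],[0,0,0],[0,0,0]],"grip":[0.87,0.87,0.87,0.9,1]}'
python3 -m crank '{"xyz":[[-0.3,-0.1,-0.2],[-0.7,-0.2,0],[-1,-0.3,0],[-1,-0.3,0],[-1,-0.3,0]],"dr":[[0,0,0],[0,0,0],[0,0,0],[0,0,0],[0,0,0]],"grip":[1,1,1,1,1]}'>/dev/null
python3 -m crank '{"xyz":[[-0.9,-0.25,0],[-0.5,-0.1,0],[-0.25,0,0],[0,0,0],[0,0,0]],"dr":[[0,0,0],[0,0,0],[0,0,0],[0,0,0],[0,0,0]],"grip":[1,1,1,1,1]}'
python3 - <<'E'
from h import *
t=arm.camera("top");k=arm.camera("side")
C=[(.489,-.1495,.08,.033),(.489,-.1495,.010,.028),(.442,-.319,.105,.021),(.442,-.319,.0,.018)]
a=crop(t,(310,170,430,290),4,C); b=crop(k,(210,200,330,320),4,C)
cv2.imwrite("pics/c5.png",cv2.resize(np.hstack([a,b]),(800,400)))
E
```

```text
t: 10.08
ee_pos: [0.4881, -0.1492, 0.0468]
ee_rot: [[-0.001, 1.0, -0.001], [1.0, 0.001, 0.001], [0.001, -0.001, -1.0]]
ft_force: [-1.4, 1.0, 0.0]
gripper_width: 0.0742
grip_force: 0.0
t: 10.5
ee_pos: [0.4883, -0.1492, 0.1629]
ee_rot: [[-0.001, 1.0, -0.001], [1.0, 0.001, 0.0], [0.0, -0.001, -1.0]]
ft_force: [0.6, -0.2, 0.3]
gripper_width: 0.0849
grip_force: 0.0
t: 11.33
ee_pos: [0.4422, -0.3186, 0.1672]
ee_rot: [[-0.0, 1.0, -0.0], [1.0, 0.0, 0.001], [0.001, -0.0, -1.0]]
ft_force: [-0.4, -0.1, 0.5]
gripper_width: 0.085
grip_force: 0.0
```

View pics/c5.png

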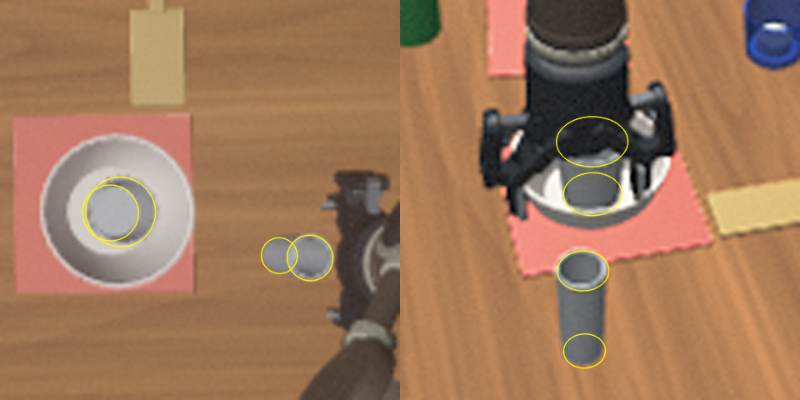

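The tumbler stands in the bowl at (120,212) in the top crop, and the slim cup circles fit at (310,257). Next I'll grasp the slim cup.

```bash

python3 -m crank '{"xyz":[[0,0,0.5],[0,0,0.9],[0,0,0.9],[0,0,0.6],[0,0,0.25]],"dr":[[0,0,0],[0,0,0],[0,0,0],[0,0,0],[0,0,0]],"grip":[1,1,0.9,0.8,0.7]}'
python3 -m crank '{"xyz":[[0,0,0],[0,0,0],[0,0,0],[0,0,0],[0,0,0]],"dr":[[0,0,0],[0,0,0],[0,0,0],[0,0,0],[0,0,0]],"grip":[0.6,0.5,0.4,0.3,0.2]}' 30
python3 -m crank '{"xyz":[[0,0,0],[0,0,0],[0,0,0],[0,0,0],[0,0,0]],"dr":[[0,0,0],[0,0,0],[0,0,0],[0,0,0],[0,0,0]],"grip":[0.2,0.2,0.2,0.2,0.2]}'
```

```text
t: 11.85
ee_pos: [0.4406, -0.3158, 0.0698]
ee_rot: [[-0.003, 1.0, -0.005], [1.0, 0.003, 0.004], [0.004, -0.005, -1.0]]
ft_force: [-1.0, 0.3, -0.3]
gripper_width: 0.0601
grip_force: 0.0
t: 12.27
ee_pos: [0.4431, -0.3195, 0.0741]
ee_rot: [[-0.001, 1.0, 0.002], [1.0, 0.001, -0.001], [-0.001, 0.002, -1.0]]
ft_force: [-0.7, -0.7, -0.8]
gripper_width: 0.0398
grip_force: 30.3
t: 12.68
ee_pos: [0.4427, -0.3194, 0.0736]
ee_rot: [[-0.001, 1.0, 0.001], [1.0, 0.001, -0.001], [-0.001, 0.001, -1.0]]
ft_force: [-0.5, 1.2, 4.3]
gripper_width: 0.0398
grip_force: 30.7
```

```bash

python3 -m crank '{"xyz":[[0,0,-0.2],[0,0,-0.5],[0,0,-0.8],[0,0,-1],[0,0,-0.8]],"dr":[[0,0,0],[0,0,0],[0,0,0],[0,0,0],[0,0,0]],"grip":[0.2,0.2,0.2,0.2,0.2]}'
python3 -m crank '{"xyz":[[0.1,0,-0.5],[0.4,0.1,-0.1],[0.7,0.2,0],[0.9,0.25,0],[0.9,0.25,0]],"dr":[[0,0,0],[0,0,0],[0,0,0],[0,0,0],[0,0,0]],"grip":[0.2,0.2,0.2,0.2,0.2]}' >/dev/null
python3 -m crank '{"xyz":[[0.9,0.25,0],[0.8,0.25,0],[0.6,0.15,0],[0.3,0.1,0],[0.1,0,0]],"dr":[[0,0,0],[0,0,0],[0,0,0],[0,0,0],[0,0,0]],"grip":[0.2,0.2,0.2,0.2,0.2]}' >/dev/null
python3 -m crank '{"xyz":[[0,0,0],[0,0,0],[0,0,0],[0,0,0],[0,0,0]],"dr":[[0,0,0],[0,0,0],[0,0,0],[0,0,0],[0,0,0]],"grip":[0.2,0.2,0.2,0.2,0.2]}'
python3 - <<'E'
from h import *
k=arm.camera("side");p=arm.get_state()["ee_pos"];z=p[2]-.0736
C=[(.4885,-.1495,.08,.033),(p[0],p[1],z+.105,.021),(p[0],p[1],z,.018)]
cv2.imwrite("pics/c6.png",crop(k,(210,160,330,280),4,C))
E
```

```text
t: 13.1
ee_pos: [0.442, -0.3187, 0.1729]
ee_rot: [[-0.001, 1.0, -0.001], [1.0, 0.001, 0.001], [0.001, -0.001, -1.0]]
ft_force: [0.3, -0.8, 0.0]
gripper_width: 0.0402
grip_force: 30.5
t: 14.35
ee_pos: [0.4885, -0.1487, 0.1898]
ee_rot: [[0.001, 1.0, -0.0], [1.0, -0.001, -0.0], [-0.0, -0.0, -1.0]]
ft_force: [0.3, -0.4, -1.2]
gripper_width: 0.0402
grip_force: 30.5
```

View pics/c6.png

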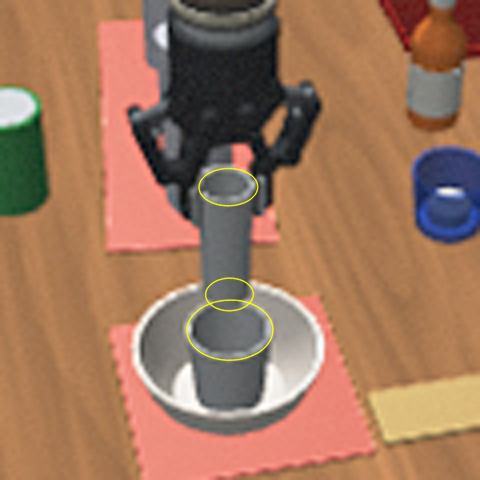

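The slim cup hangs upright and centred above the tumbler, with its foot at (229,294) and the tumbler rim at (230,330). Lowering it now.

```bash

python3 -m crank '{"xyz":[[0,0,0.3],[0,0,0.7],[0,0,0.8],[0,0,0.7],[0,0,0.4]],"dr":[[0,0,0],[0,0,0],[0,0,0],[0,0,0],[0,0,0]],"grip":[0.2,0.2,0.2,0.2,0.2]}' >/dev/null
python3 -m crank '{"xyz":[[0,0,0.2],[0,0,0.1],[0,0,0],[0,0,0],[0,0,0]],"dr":[[0,0,0],[0,0,0],[0,0,0],[0,0,0],[0,0,0]],"grip":[0.2,0.2,0.2,0.2,0.2]}'
python3 -m crank '{"xyz":[[0,0,0.08],[0,0,0.03],[0,0,0],[0,0,0],[0,0,0]],"dr":[[0,0,0],[0,0,0],[0,0,0],[0,0,0],[0,0,0]],"grip":[0.2,0.2,0.2,0.2,0.2]}'
```

```text
t: 15.23
ee_pos: [0.4899, -0.1483, 0.0951]
ee_rot: [[-0.001, 1.0, 0.002], [1.0, 0.001, -0.001], [-0.001, 0.002, -1.0]]
ft_force: [-0.3, 0.2, -0.5]
gripper_width: 0.0401
grip_force: 30.5
t: 15.65
ee_pos: [0.4887, -0.1479, 0.0907]
ee_rot: [[-0.001, 1.0, 0.0], [1.0, 0.001, -0.0], [-0.0, 0.0, -1.0]]
ft_force: [-0.3, -0.0, -0.1]
gripper_width: 0.0397
grip_force: 30.5
```

```bash

python3 -m crank '{"xyz":[[0,0,0.05],[0,0,0],[0,0,0],[0,0,0],[0,0,0]],"dr":[[0,0,0],[0,0,0],[0,0,0],[0,0,0],[0,0,0]],"grip":[0.2,0.2,0.2,0.2,0.2]}'
python3 -m crank '{"xyz":[[0,0,0.04],[0,0,0],[0,0,0],[0,0,0],[0,0,0]],"dr":[[0,0,0],[0,0,0],[0,0,0],[0,0,0],[0,0,0]],"grip":[0.2,0.2,0.2,0.2,0.2]}'
```

```text
t: 16.07
ee_pos: [0.4887, -0.1479, 0.0891]
ee_rot: [[-0.001, 1.0, -0.0], [1.0, 0.001, -0.0], [-0.0, -0.0, -1.0]]
ft_force: [0.0, 0.5, -0.7]
gripper_width: 0.0401
grip_force: 30.5
t: 16.48
ee_pos: [0.489, -0.148, 0.0886]
ee_rot: [[-0.001, 1.0, 0.0], [1.0, 0.001, -0.0], [-0.0, 0.0, -1.0]]
ft_force: [-1.0, 0.2, 4.9]
gripper_width: 0.0402
grip_force: 31.1
```

```bash

python3 -m crank '{"xyz":[[0,0,0],[0,0,0],[0,0,0],[0,0,0],[0,0,-0.1]],"dr":[[0,0,0],[0,0,0],[0,0,0],[0,0,0],[0,0,0]],"grip":[0.52,0.58,0.64,0.64,0.64]}'
python3 -m crank '{"xyz":[[0,0,-0.3],[0,0,-0.6],[0,0,-0.8],[0,0,-1],[0,0,-0.6]],"dr":[[0,0,0],[0,0,0],[0,0,0],[0,0,0],[0,0,0]],"grip":[0.64,0.64,0.7,0.8,1]}'
python3 -m crank '{"xyz":[[0.3,0,0],[0.7,0.1,0],[1,0.1,0],[1,0.1,0],[1,0.1,0]],"dr":[[0,0,0],[0,0,0],[0,0,0],[0,0,0],[0,0,0]],"grip":[1,1,1,1,1]}'>/dev/null
python3 -m crank '{"xyz":[[1,0.15,0],[1,0.15,0],[1,0.15,0],[0.7,0.15,0],[0.5,0,0]],"dr":[[0,0,0],[0,0,0],[0,0,0],[0,0,0],[0,0,0]],"grip":[1,1,1,1,1]}' >/dev/null
python3 -m crank '{"xyz":[[0,0,0],[0,0,0],[0,0,0],[0,0,0],[0,0,0]],"dr":[[0,0,0],[0,0,0],[0,0,0],[0,0,0],[0,0,0]],"grip":[1,1,1,1,1]}'
python3 - <<'E'
from h import *
t=arm.camera("top");k=arm.camera("side")
C=[(.489,-.148,.12,.021),(.489,-.1495,.08,.033),(.519,.0975,.104,.031),(.536,.210,.104,.031),(.542,.317,.104,.031),(.519,.0975,.004,.031)]
a=crop(t,(180,170,380,290),4,C); b=crop(k,(220,130,320,280),4,C)
b=cv2.resize(b,None,fx=.8,fy=.8); a=cv2.resize(a,(b.shape[0]*5//3*2//2,b.shape[0]))
o=np.hstack([a,b]); f=800/o.shape[1]; cv2.imwrite("pics/c7.png",cv2.resize(o,None,fx=min(f,1),fy=min(f,1)))
E
```

```text
t: 16.9
ee_pos: [0.488, -0.1476, 0.0902]
ee_rot: [[-0.001, 1.0, -0.001], [1.0, 0.001, 0.001], [0.001, -0.001, -1.0]]
ft_force: [-0.7, 0.6, -0.9]
gripper_width: 0.0549
grip_force: 0.0
t: 17.32
ee_pos: [0.4901, -0.1484, 0.1934]
ee_rot: [[-0.001, 1.0, 0.004], [1.0, 0.001, -0.002], [-0.002, 0.004, -1.0]]
ft_force: [0.8, -1.1, 0.4]
gripper_width: 0.0786
grip_force: 0.0
t: 18.57
ee_pos: [0.5183, 0.0972, 0.1897]
ee_rot: [[0.001, 1.0, -0.0], [1.0, -0.001, -0.0], [-0.0, -0.0, -1.0]]
ft_force: [0.5, -0.5, 0.5]
gripper_width: 0.0853
grip_force: 0.0
```

View pics/c7.png

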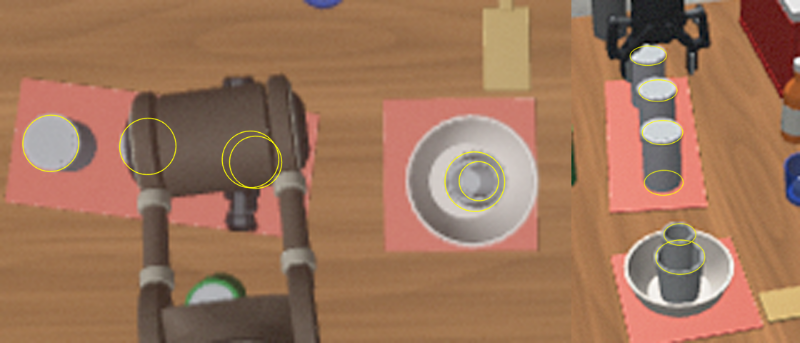

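The nested cups stand correctly in the bowl, with the slim rim at (679,233) and the tumbler rim at (680,257). The tin lid circles fit at (661,131), (656,89) and (648,55). Next I'll heft the right-hand tin.

```bash
cat > w.py <<'E'
from h import *
F=[];T=[]
for i in range(12):
    arm.camera("top"); s=arm.get_state(); F.append(s["ft_force"]); T.append(s["tau"][1:3])
F=np.array(F);T=np.array(T)
print("F",F.mean(0).round(2),"sd",F[:,2].std().round(2),"tau",T.mean(0).round(2),T.std(0).round(2),s["ee_pos"].round(4),s["gripper_width"],s["t"])
E
python3 w.py
python3 -m crank '{"xyz":[[0,0,0.4],[0,0,0.8],[0,0,0.9],[0,0,0.9],[0,0,0.8]],"dr":[[0,0,0],[0,0,0],[0,0,0],[0,0,0],[0,0,0]],"grip":[1,1,1,1,1]}'
python3 -m crank '{"xyz":[[0,0,0.5],[0,0,0.3],[0,0,0.1],[0,0,0],[0,0,0]],"dr":[[0,0,0],[0,0,0],[0,0,0],[0,0,0],[0,0,0]],"grip":[1,1,1,0.9,0.8]}'
python3 -m crank '{"xyz":[[0,0,0],[0,0,0],[0,0,0],[0,0,0],[0,0,0]],"dr":[[0,0,0],[0,0,0],[0,0,0],[0,0,0],[0,0,0]],"grip":[0.7,0.6,0.5,0.5,0.5]}' 50
python3 -m crank '{"xyz":[[0,0,-0.1],[0,0,-0.3],[0,0,-0.6],[0,0,-0.4],[0,0,-0.1]],"dr":[[0,0,0],[0,0,0],[0,0,0],[0,0,0],[0,0,0]],"grip":[0.5,0.5,0.5,0.5,0.5]}'
python3 -m crank '{"xyz":[[0,0,0],[0,0,0],[0,0,0],[0,0,0],[0,0,0]],"dr":[[0,0,0],[0,0,0],[0,0,0],[0,0,0],[0,0,0]],"grip":[0.5,0.5,0.5,0.5,0.5]}'
python3 w.py
```

```text
F [ 0.17 -0.05  0.04] sd 0.43 tau [-33.45 -25.87] [0.01 0.01] [0.5185 0.0982 0.1899] 0.08544853631284258 19.2667
t: 19.68
ee_pos: [0.5176, 0.0981, 0.0737]
ee_rot: [[-0.001, 1.0, -0.001], [1.0, 0.001, -0.0], [-0.0, -0.001, -1.0]]
ft_force: [-0.3, -0.2, 0.0]
gripper_width: 0.0851
grip_force: 0.0
t: 20.1
ee_pos: [0.5193, 0.0982, 0.0495]
ee_rot: [[-0.001, 1.0, 0.001], [1.0, 0.001, 0.0], [0.0, 0.001, -1.0]]
ft_force: [0.7, 0.7, -0.5]
gripper_width: 0.0689
grip_force: 0.0
t: 20.52
ee_pos: [0.52, 0.0983, 0.0503]
ee_rot: [[-0.001, 1.0, 0.003], [1.0, 0.001, 0.0], [0.0, 0.003, -1.0]]
ft_force: [-0.4, -0.4, 6.1]
gripper_width: 0.0621
grip_force: 56.1
t: 20.93
ee_pos: [0.5199, 0.0983, 0.0959]
ee_rot: [[-0.001, 1.0, 0.004], [1.0, 0.001, 0.0], [0.0, 0.004, -1.0]]
ft_force: [-0.0, 0.0, -4.5]
gripper_width: 0.062
grip_force: 56.1
t: 21.35
ee_pos: [0.5178, 0.098, 0.093]
ee_rot: [[-0.001, 1.0, -0.002], [1.0, 0.001, -0.0], [-0.0, -0.002, -1.0]]
ft_force: [-0.6, -0.2, -4.5]
gripper_width: 0.0619
grip_force: 56.1
F [ 0.04 -0.05 -4.12] sd 0.59 tau [-38.   -23.82] [0.02 0.03] [0.5185 0.0981 0.0939] 0.061897313626974405 21.95
```

```bash

python3 -m crank '{"xyz":[[0,0,0.15],[0,0,0.35],[0,0,0.45],[0,0,0.3],[0,0,0.1]],"dr":[[0,0,0],[0,0,0],[0,0,0],[0,0,0],[0,0,0]],"grip":[0.5,0.5,0.5,0.5,0.5]}'
python3 -m crank '{"xyz":[[0,0,0.06],[0,0,0.02],[0,0,0],[0,0,0],[0,0,0]],"dr":[[0,0,0],[0,0,0],[0,0,0],[0,0,0],[0,0,0]],"grip":[0.5,0.5,0.5,0.5,0.5]}'
python3 -m crank '{"xyz":[[0,0,0.03],[0,0,0],[0,0,0],[0,0,0],[0,0,0]],"dr":[[0,0,0],[0,0,0],[0,0,0],[0,0,0],[0,0,0]],"grip":[0.5,0.5,0.5,0.5,0.5]}'
```

```text
t: 22.37
ee_pos: [0.5163, 0.0979, 0.0508]
ee_rot: [[-0.001, 1.0, -0.005], [1.0, 0.001, -0.001], [-0.001, -0.005, -1.0]]
ft_force: [-0.1, 0.3, -3.7]
gripper_width: 0.0619
grip_force: 56.0
t: 22.78
ee_pos: [0.5192, 0.0982, 0.0514]
ee_rot: [[-0.001, 1.0, 0.002], [1.0, 0.001, 0.0], [0.0, 0.002, -1.0]]
ft_force: [0.3, 0.0, -4.0]
gripper_width: 0.062
grip_force: 56.2
t: 23.2
ee_pos: [0.5191, 0.0982, 0.0504]
ee_rot: [[-0.001, 1.0, 0.001], [1.0, 0.001, 0.0], [0.0, 0.001, -1.0]]
ft_force: [-0.1, -0.5, -3.3]
gripper_width: 0.0618
grip_force: 56.2
```

```bash

python3 -m crank '{"xyz":[[0,0,0.03],[0,0,0],[0,0,0],[0,0,0],[0,0,0]],"dr":[[0,0,0],[0,0,0],[0,0,0],[0,0,0],[0,0,0]],"grip":[0.5,0.5,0.5,0.5,0.5]}'
python3 -m crank '{"xyz":[[0,0,0.02],[0,0,0],[0,0,0],[0,0,0],[0,0,0]],"dr":[[0,0,0],[0,0,0],[0,0,0],[0,0,0],[0,0,0]],"grip":[0.5,0.5,0.5,0.5,0.5]}'
```

```text
t: 23.62
ee_pos: [0.5192, 0.0982, 0.0504]
ee_rot: [[-0.001, 1.0, 0.001], [1.0, 0.001, 0.0], [0.0, 0.001, -1.0]]
ft_force: [-2.8, -0.2, 4.9]
gripper_width: 0.0619
grip_force: 56.7
t: 24.03
ee_pos: [0.5192, 0.0982, 0.0504]
ee_rot: [[-0.001, 1.0, 0.001], [1.0, 0.001, 0.0], [0.0, 0.001, -1.0]]
ft_force: [-3.4, -0.1, 9.8]
gripper_width: 0.062
grip_force: 57.2
```

```bash

python3 -m crank '{"xyz":[[0,0,0],[0,0,0],[0,0,0],[0,0,0],[0,0,-0.1]],"dr":[[0,0,0],[0,0,0],[0,0,0],[0,0,0],[0,0,0]],"grip":[0.8,0.9,1,1,1]}'
python3 -m crank '{"xyz":[[0,0,-0.4],[0,0,-0.8],[0,0,-1],[0,0,-0.8],[0.2,0,-0.3]],"dr":[[0,0,0],[0,0,0],[0,0,0],[0,0,0],[0,0,0]],"grip":[1,1,1,1,1]}'
python3 -m crank '{"xyz":[[0.6,0.1,0],[0.9,0.2,0],[0.9,0.2,0],[0.7,0.05,0],[0.4,0,0]],"dr":[[0,0,0],[0,0,0],[0,0,0],[0,0,0],[0,0,0]],"grip":[1,1,1,1,1]}' >/dev/null
python3 -m crank '{"xyz":[[0,0,0],[0,0,0],[0,0,0],[0,0,0],[0,0,0]],"dr":[[0,0,0],[0,0,0],[0,0,0],[0,0,0],[0,0,0]],"grip":[1,1,1,1,1]}'
```

```text
t: 24.45
ee_pos: [0.5178, 0.0981, 0.0509]
ee_rot: [[-0.001, 1.0, -0.002], [1.0, 0.001, -0.0], [-0.0, -0.002, -1.0]]
ft_force: [-0.2, -0.9, 0.7]
gripper_width: 0.0851
grip_force: 0.0
t: 24.87
ee_pos: [0.5215, 0.104, 0.1554]
ee_rot: [[0.0, 1.0, 0.008], [1.0, -0.0, 0.001], [0.001, 0.008, -1.0]]
ft_force: [0.6, -0.4, -0.0]
gripper_width: 0.0854
grip_force: 0.0
t: 25.7
ee_pos: [0.5348, 0.208, 0.1505]
ee_rot: [[0.001, 1.0, -0.0], [1.0, -0.001, -0.0], [-0.0, -0.0, -1.0]]
ft_force: [-0.2, 0.2, -1.0]
gripper_width: 0.0852
grip_force: 0.0
```

```bash

python3 -m crank '{"xyz":[[0.06,0.03,0.4],[0,0,0.8],[0,0,1],[0,0,0.8],[0,0,0.33]],"dr":[[0,0,0],[0,0,0],[0,0,0],[0,0,0],[0,0,0]],"grip":[1,1,1,1,1]}'
python3 -m crank '{"xyz":[[0,0,0],[0,0,0],[0,0,0],[0,0,0],[0,0,0]],"dr":[[0,0,0],[0,0,0],[0,0,0],[0,0,0],[0,0,0]],"grip":[0.95,0.9,0.8,0.7,0.6]}'
python3 -m crank '{"xyz":[[0,0,0],[0,0,0],[0,0,0],[0,0,0],[0,0,0]],"dr":[[0,0,0],[0,0,0],[0,0,0],[0,0,0],[0,0,0]],"grip":[0.5,0.5,0.5,0.5,0.5]}'
python3 -m crank '{"xyz":[[0,0,-0.1],[0,0,-0.3],[0,0,-0.6],[0,0,-0.4],[0,0,-0.1]],"dr":[[0,0,0],[0,0,0],[0,0,0],[0,0,0],[0,0,0]],"grip":[0.5,0.5,0.5,0.5,0.5]}' >/dev/null
python3 -m crank '{"xyz":[[0,0,0],[0,0,0],[0,0,0],[0,0,0],[0,0,0]],"dr":[[0,0,0],[0,0,0],[0,0,0],[0,0,0],[0,0,0]],"grip":[0.5,0.5,0.5,0.5,0.5]}'
python3 w.py
```

```text
t: 26.12
ee_pos: [0.5326, 0.2095, 0.0463]
ee_rot: [[0.0, 1.0, -0.007], [1.0, -0.0, -0.002], [-0.002, -0.007, -1.0]]
ft_force: [-0.7, -1.1, -0.8]
gripper_width: 0.0855
grip_force: 0.0
t: 26.53
ee_pos: [0.5378, 0.2116, 0.0528]
ee_rot: [[-0.001, 1.0, 0.004], [1.0, 0.001, 0.001], [0.001, 0.004, -1.0]]
ft_force: [-0.3, 0.2, 3.2]
gripper_width: 0.0612
grip_force: 54.7
t: 26.95
ee_pos: [0.5377, 0.2116, 0.0527]
ee_rot: [[-0.001, 1.0, 0.004], [1.0, 0.001, 0.001], [0.001, 0.004, -1.0]]
ft_force: [-0.5, 0.2, 6.3]
gripper_width: 0.0613
grip_force: 54.9
t: 27.78
ee_pos: [0.5351, 0.2107, 0.0947]
ee_rot: [[-0.001, 1.0, -0.002], [1.0, 0.001, -0.001], [-0.001, -0.002, -1.0]]
ft_force: [0.8, 0.4, -1.8]
gripper_width: 0.0613
grip_force: 54.8
F [ 0.04 -0.02 -1.94] sd 0.34 tau [-40.84 -23.64] [0.03 0.02] [0.5358 0.211  0.0957] 0.06131572461169403 28.3833
```

```bash

python3 -m crank '{"xyz":[[0,0,0.15],[0,0,0.35],[0,0,0.45],[0,0,0.3],[0,0,0.12]],"dr":[[0,0,0],[0,0,0],[0,0,0],[0,0,0],[0,0,0]],"grip":[0.5,0.5,0.5,0.5,0.5]}' >/dev/null
python3 -m crank '{"xyz":[[0,0,0.06],[0,0,0.03],[0,0,0],[0,0,0],[0,0,0]],"dr":[[0,0,0],[0,0,0],[0,0,0],[0,0,0],[0,0,0]],"grip":[0.5,0.5,0.5,0.5,0.5]}'
python3 -m crank '{"xyz":[[0,0,0.03],[0,0,0],[0,0,0],[0,0,0],[0,0,0]],"dr":[[0,0,0],[0,0,0],[0,0,0],[0,0,0],[0,0,0]],"grip":[0.5,0.5,0.5,0.5,0.5]}'
```

```text
t: 29.22
ee_pos: [0.5339, 0.2104, 0.053]
ee_rot: [[-0.001, 1.0, -0.006], [1.0, 0.001, -0.002], [-0.002, -0.006, -1.0]]
ft_force: [-7.3, -2.6, 14.5]
gripper_width: 0.0617
grip_force: 55.9
t: 29.63
ee_pos: [0.5339, 0.2104, 0.053]
ee_rot: [[-0.001, 1.0, -0.006], [1.0, 0.001, -0.002], [-0.002, -0.006, -1.0]]
ft_force: [-9.6, -3.3, 19.1]
gripper_width: 0.0613
grip_force: 56.3
```

```bash

python3 -m crank '{"xyz":[[0,0,-0.05],[0,0,-0.05],[0,0,0],[0,0,0],[0,0,0]],"dr":[[0,0,0],[0,0,0],[0,0,0],[0,0,0],[0,0,0]],"grip":[0.5,0.6,0.8,0.9,1]}'
python3 -m crank '{"xyz":[[0,0,-0.4],[0,0,-0.8],[0,0,-1],[0,0,-0.8],[0.2,0,-0.3]],"dr":[[0,0,0],[0,0,0],[0,0,0],[0,0,0],[0,0,0]],"grip":[1,1,1,1,1]}' >/dev/null
python3 -m crank '{"xyz":[[0.6,0.1,0],[0.9,0.1,0],[0.9,0.05,0],[0.6,0,0],[0.3,0,0]],"dr":[[0,0,0],[0,0,0],[0,0,0],[0,0,0],[0,0,0]],"grip":[1,1,1,1,1]}' >/dev/null
python3 -m crank '{"xyz":[[0,0,0],[0,0,0],[0,0,0],[0,0,0],[0,0,0]],"dr":[[0,0,0],[0,0,0],[0,0,0],[0,0,0],[0,0,0]],"grip":[1,1,1,1,1]}'
```

```text
t: 30.05
ee_pos: [0.5359, 0.2109, 0.0536]
ee_rot: [[-0.001, 1.0, -0.0], [1.0, 0.001, -0.0], [-0.0, -0.0, -1.0]]
ft_force: [0.5, -0.8, 0.5]
gripper_width: 0.085
grip_force: 0.0
t: 31.3
ee_pos: [0.5433, 0.3148, 0.1529]
ee_rot: [[0.001, 1.0, -0.0], [1.0, -0.001, -0.0], [-0.0, -0.0, -1.0]]
ft_force: [1.9, 0.0, -0.2]
gripper_width: 0.0855
grip_force: 0.0
```

```bash

python3 -m crank '{"xyz":[[0.06,-0.03,0.4],[0,0,0.8],[0,0,1],[0,0,0.8],[0,0,0.33]],"dr":[[0,0,0],[0,0,0],[0,0,0],[0,0,0],[0,0,0]],"grip":[1,1,1,1,1]}'
python3 -m crank '{"xyz":[[0,0,0],[0,0,0],[0,0,0],[0,0,0],[0,0,0]],"dr":[[0,0,0],[0,0,0],[0,0,0],[0,0,0],[0,0,0]],"grip":[0.95,0.9,0.8,0.7,0.6]}' >/dev/null
python3 -m crank '{"xyz":[[0,0,0],[0,0,0],[0,0,0],[0,0,0],[0,0,0]],"dr":[[0,0,0],[0,0,0],[0,0,0],[0,0,0],[0,0,0]],"grip":[0.5,0.5,0.5,0.5,0.5]}'
python3 -m crank '{"xyz":[[0,0,-0.1],[0,0,-0.3],[0,0,-0.6],[0,0,-0.4],[0,0,-0.1]],"dr":[[0,0,0],[0,0,0],[0,0,0],[0,0,0],[0,0,0]],"grip":[0.5,0.5,0.5,0.5,0.5]}' >/dev/null
python3 -m crank '{"xyz":[[0,0,0],[0,0,0],[0,0,0],[0,0,0],[0,0,0]],"dr":[[0,0,0],[0,0,0],[0,0,0],[0,0,0],[0,0,0]],"grip":[0.5,0.5,0.5,0.5,0.5]}'
python3 w.py
```

```text
t: 31.72
ee_pos: [0.5391, 0.3157, 0.0483]
ee_rot: [[-0.0, 1.0, -0.007], [1.0, 0.0, -0.003], [-0.003, -0.007, -1.0]]
ft_force: [-1.2, -0.4, -0.7]
gripper_width: 0.0854
grip_force: 0.0
t: 32.55
ee_pos: [0.5441, 0.3186, 0.0554]
ee_rot: [[-0.001, 1.0, 0.004], [1.0, 0.001, 0.002], [0.002, 0.004, -1.0]]
ft_force: [-0.4, -0.4, 6.7]
gripper_width: 0.0608
grip_force: 54.7
t: 33.38
ee_pos: [0.5417, 0.3174, 0.0971]
ee_rot: [[-0.001, 1.0, -0.002], [1.0, 0.001, -0.001], [-0.001, -0.002, -1.0]]
ft_force: [0.3, -0.7, -1.8]
gripper_width: 0.0608
grip_force: 54.5
F [-0.23  0.08 -1.52] sd 0.54 tau [-45.13 -24.45] [0.03 0.02] [0.5424 0.3178 0.0982] 0.060748645204574944 33.9833
```

Weights: right 4.1 N, middle 1.9 N, left 1.5 N. The right tin is clearly the heaviest. I'll set the left one down.

```bash

python3 -m crank '{"xyz":[[0,0,0.15],[0,0,0.35],[0,0,0.45],[0,0,0.28],[0,0,0.1]],"dr":[[0,0,0],[0,0,0],[0,0,0],[0,0,0],[0,0,0]],"grip":[0.5,0.5,0.5,0.5,0.5]}' >/dev/null
python3 -m crank '{"xyz":[[0,0,0.05],[0,0,0],[0,0,0],[0,0,0],[0,0,0]],"dr":[[0,0,0],[0,0,0],[0,0,0],[0,0,0],[0,0,0]],"grip":[0.5,0.5,0.5,0.5,0.5]}'
python3 -m crank '{"xyz":[[0,0,0.03],[0,0,0],[0,0,0],[0,0,0],[0,0,0]],"dr":[[0,0,0],[0,0,0],[0,0,0],[0,0,0],[0,0,0]],"grip":[0.5,0.5,0.5,0.5,0.5]}'
```

```text
t: 34.82
ee_pos: [0.5423, 0.3177, 0.0563]
ee_rot: [[-0.001, 1.0, -0.0], [1.0, 0.001, -0.0], [-0.0, -0.0, -1.0]]
ft_force: [-0.2, 0.5, -1.1]
gripper_width: 0.061
grip_force: 54.6
t: 35.23
ee_pos: [0.5423, 0.3178, 0.0558]
ee_rot: [[-0.001, 1.0, 0.0], [1.0, 0.001, 0.0], [0.0, 0.0, -1.0]]
ft_force: [0.3, 0.1, -1.7]
gripper_width: 0.0606
grip_force: 54.6
```

```bash

python3 -m crank '{"xyz":[[0,0,0.03],[0,0,0],[0,0,0],[0,0,0],[0,0,0]],"dr":[[0,0,0],[0,0,0],[0,0,0],[0,0,0],[0,0,0]],"grip":[0.5,0.5,0.5,0.5,0.5]}'
python3 -m crank '{"xyz":[[0,0,0.02],[0,0,0],[0,0,0],[0,0,0],[0,0,0]],"dr":[[0,0,0],[0,0,0],[0,0,0],[0,0,0],[0,0,0]],"grip":[0.5,0.5,0.5,0.5,0.5]}'
```

```text
t: 35.65
ee_pos: [0.5425, 0.3178, 0.0555]
ee_rot: [[-0.001, 1.0, 0.0], [1.0, 0.001, 0.0], [0.0, 0.0, -1.0]]
ft_force: [-1.6, -1.6, 4.4]
gripper_width: 0.0601
grip_force: 54.8
t: 36.07
ee_pos: [0.5425, 0.3179, 0.0555]
ee_rot: [[-0.001, 1.0, 0.0], [1.0, 0.001, 0.0], [0.0, 0.0, -1.0]]
ft_force: [-3.0, -1.6, 9.1]
gripper_width: 0.0607
grip_force: 55.2
```

```bash

python3 -m crank '{"xyz":[[0,0,0],[0,0,0],[0,0,0],[0,0,0],[0,0,-0.1]],"dr":[[0,0,0],[0,0,0],[0,0,0],[0,0,0],[0,0,0]],"grip":[0.7,0.8,0.9,1,1]}'
python3 -m crank '{"xyz":[[0,0,-0.4],[0,0,-0.8],[0,0,-1],[0,0,-0.8],[0,0,-0.3]],"dr":[[0,0,0],[0,0,0],[0,0,0],[0,0,0],[0,0,0]],"grip":[1,1,1,1,1]}' >/dev/null
python3 -m crank '{"xyz":[[-0.3,0,0],[-0.7,-0.1,0],[-1,-0.1,0],[-1,-0.1,0],[-1,-0.1,0]],"dr":[[0,0,0],[0,0,0],[0,0,0],[0,0,0],[0,0,0]],"grip":[1,1,1,1,1]}' >/dev/null
python3 -m crank '{"xyz":[[-1,-0.1,0],[-1,-0.1,0],[-0.8,-0.1,0],[-0.4,-0.1,0],[-0.15,-0.1,0]],"dr":[[0,0,0],[0,0,0],[0,0,0],[0,0,0],[0,0,0]],"grip":[1,1,1,1,1]}' >/dev/null
python3 -m crank '{"xyz":[[0,0,0],[0,0,0],[0,0,0],[0,0,0],[0,0,0]],"dr":[[0,0,0],[0,0,0],[0,0,0],[0,0,0],[0,0,0]],"grip":[1,1,1,1,1]}'
```

```text
t: 36.48
ee_pos: [0.5417, 0.3174, 0.0562]
ee_rot: [[-0.001, 1.0, -0.002], [1.0, 0.001, -0.001], [-0.001, -0.002, -1.0]]
ft_force: [-0.1, 0.2, 0.3]
gripper_width: 0.0851
grip_force: 0.0
t: 38.15
ee_pos: [0.5157, 0.0982, 0.1563]
ee_rot: [[-0.002, 1.0, 0.0], [1.0, 0.002, 0.0], [0.0, 0.0, -1.0]]
ft_force: [0.4, 0.3, -0.3]
gripper_width: 0.0851
grip_force: 0.0
```

```bash

python3 -m crank '{"xyz":[[0,0.09,0.4],[0,0,0.8],[0,0,1],[0,0,0.9],[0,0,0.4]],"dr":[[0,0,0],[0,0,0],[0,0,0],[0,0,0],[0,0,0]],"grip":[1,1,1,1,1]}'
python3 -m crank '{"xyz":[[0,0,0],[0,0,0],[0,0,0],[0,0,0],[0,0,0]],"dr":[[0,0,0],[0,0,0],[0,0,0],[0,0,0],[0,0,0]],"grip":[0.95,0.9,0.8,0.7,0.6]}' 60
python3 -m crank '{"xyz":[[0,0,0],[0,0,0],[0,0,0],[0,0,0],[0,0,0]],"dr":[[0,0,0],[0,0,0],[0,0,0],[0,0,0],[0,0,0]],"grip":[0.5,0.5,0.5,0.5,0.5]}'
python3 -m crank '{"xyz":[[0,0,-0.1],[0,0,-0.3],[0,0,-0.5],[0,0,-0.7],[0,0,-0.8]],"dr":[[0,0,0],[0,0,0],[0,0,0],[0,0,0],[0,0,0]],"grip":[0.5,0.5,0.5,0.5,0.5]}' >/dev/null
python3 -m crank '{"xyz":[[0,0,-0.8],[0,0,-0.8],[0,0,-0.6],[0,0,-0.3],[0,0,-0.1]],"dr":[[0,0,0],[0,0,0],[0,0,0],[0,0,0],[0,0,0]],"grip":[0.5,0.5,0.5,0.5,0.5]}'
python3 -m crank '{"xyz":[[-0.2,0,0],[-0.4,0,0],[-0.6,-0.1,0],[-0.7,-0.1,0],[-0.8,-0.1,0]],"dr":[[0,0,0],[0,0,0],[0,0,0],[0,0,0],[0,0,0]],"grip":[0.5,0.5,0.5,0.5,0.5]}'
```

```text
t: 38.57
ee_pos: [0.5151, 0.0972, 0.0471]
ee_rot: [[-0.001, 1.0, -0.006], [1.0, 0.001, -0.001], [-0.001, -0.006, -1.0]]
ft_force: [-0.2, 0.6, -0.3]
gripper_width: 0.0852
grip_force: 0.0
t: 38.98
ee_pos: [0.5201, 0.0975, 0.0533]
ee_rot: [[-0.001, 1.0, 0.004], [1.0, 0.001, 0.001], [0.001, 0.004, -1.0]]
ft_force: [-1.2, -0.1, 3.0]
gripper_width: 0.0618
grip_force: 66.5
t: 39.4
ee_pos: [0.5201, 0.0975, 0.0533]
ee_rot: [[-0.001, 1.0, 0.004], [1.0, 0.001, 0.001], [0.001, 0.004, -1.0]]
ft_force: [-1.3, 0.1, 6.1]
gripper_width: 0.0618
grip_force: 66.7
t: 40.23
ee_pos: [0.5189, 0.0973, 0.203]
ee_rot: [[-0.001, 1.0, 0.003], [1.0, 0.001, 0.0], [0.0, 0.003, -1.0]]
ft_force: [-0.5, 0.2, -4.0]
gripper_width: 0.0615
grip_force: 66.5
t: 40.65
ee_pos: [0.5074, 0.015, 0.199]
ee_rot: [[-0.002, 1.0, -0.004], [1.0, 0.002, -0.0], [-0.0, -0.004, -1.0]]
ft_force: [1.0, 0.2, -4.6]
gripper_width: 0.0619
grip_force: 66.5
```

```bash

python3 -m crank '{"xyz":[[-0.8,-0.1,-0.1],[-0.8,-0.1,-0.2],[-0.8,-0.1,-0.1],[-0.8,-0.1,0],[-0.7,-0.1,0]],"dr":[[0,0,0],[0,0,0],[0,0,0],[0,0,0],[0,0,0]],"grip":[0.5,0.5,0.5,0.5,0.5]}' >/dev/null
python3 -m crank '{"xyz":[[-0.6,-0.05,0],[-0.5,-0.05,0],[-0.3,0,0],[-0.15,0,0],[-0.05,0,0]],"dr":[[0,0,0],[0,0,0],[0,0,0],[0,0,0],[0,0,0]],"grip":[0.5,0.5,0.5,0.5,0.5]}'>/dev/null
python3 -m crank '{"xyz":[[0,0,0],[0,0,0],[0,0,0],[0,0,0],[0,0,0]],"dr":[[0,0,0],[0,0,0],[0,0,0],[0,0,0],[0,0,0]],"grip":[0.5,0.5,0.5,0.5,0.5]}'
python3 -m crank '{"xyz":[[0,0,0],[0,0,0],[0,0,0],[0,0,0],[0,0,0]],"dr":[[0,0,0],[0,0,0],[0,0,0],[0,0,0],[0,0,0]],"grip":[0.5,0.5,0.5,0.5,0.5]}'
python3 - <<'E'
from h import *
t=arm.camera("top");k=arm.camera("side")
cv2.imwrite("pics/c8.png",np.hstack([cv2.resize(t["img"][150:290,170:470],(450,210)),np.zeros((210,0,3),np.uint8)]))
a=cv2.resize(t["img"][150:290,170:430],(520,280)); b=cv2.resize(k["img"][100:320,200:340],(280,440))
o=np.zeros((440,800,3),np.uint8); o[:280,:520]=a; o[:,520:]=b; cv2.imwrite("pics/c8.png",o)
E
```

```text
t: 41.9
ee_pos: [0.4915, -0.1482, 0.2133]
ee_rot: [[-0.002, 1.0, 0.0], [1.0, 0.002, 0.0], [0.0, 0.0, -1.0]]
ft_force: [-1.2, 0.0, -4.0]
gripper_width: 0.0619
grip_force: 66.5
t: 42.32
ee_pos: [0.4914, -0.1488, 0.2133]
ee_rot: [[-0.001, 1.0, 0.0], [1.0, 0.001, -0.0], [-0.0, 0.0, -1.0]]
ft_force: [0.6, -0.6, -4.0]
gripper_width: 0.0617
grip_force: 66.5
```

View pics/c8.png

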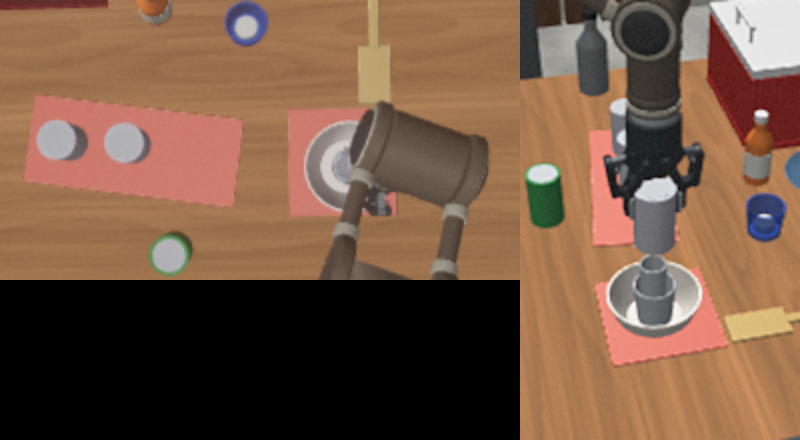

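The tin is held upright at (655,215), clear above the nested cups at (653,285). The other two tins stand on their mat at (60,140) and (125,143). I'm handing in.

```bash
python3 -c "
from rig import arm
print(arm.sign_off())"
```

```text
the job is handed in; nothing more can be done
None
```

I handed the job in at about 42 s: the tumbler stands in the bowl with the slim cup inside it, and the heaviest tin (about 0.42 kg) is held upright about 45 mm above them. The other two tins stand on their mat and nothing else was touched, though sign-off returned no verdict.

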